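# Empty the tilt tray of fused glass

## Robot

A 6-joint arm with a two-finger parallel gripper is mounted at the origin on a cart in front of the work surface, level with it; the furniture and walls round the work are solid. World frame = base frame: x ahead of the robot, y to its left, z up, the work surface at z = 0. Lengths are in m, angles in rad, forces in N, time in s.
With the tool pointing down it reaches from about 0.325 to 1 m from the base axis. Payload 5.1 kg.
Tool frame: the origin (TCP) lies midway between the tips of the shut fingers; the grasp point (between the pads) lies 19 mm behind it; z points along the fingers, y is the line along which they close (so a half turn about z gives the same grasp; the last joint's range is limited). The gripper opens to 85 mm and grips with 20 to 120 N. Pads are 22 mm wide; open, the fingers measure 114 mm over their backs; the gripper's body (76 mm by 85 mm) begins 54 mm behind the grasp point. The pads swing forward as they close: fully open they stand 13 mm farther back than shut.
Start: joints at [-1.19, 0.124, 1.65, -0, 1.367, -0.083], TCP at [0.291, -0.581, 0.231] pointing down, gripper open.
Joint ranges: [-2.61, 2.61], [-1.02, 2.33], [0.03, 2.71], [-1.35, 4.49], [0.32, 2.68], [-2.91, 2.91]. Speed limits (rad/s): [2.57, 2.57, 3.14, 3.14, 3.14, 3.14].

## Interface

Orientations are given as a rotation vector (axis times angle).
In Python, from rig import env gives the robot as it stands.
- The arm moves only by the shell command python3 -m crank 'ROWS' [FORCE]. ROWS is JSON, one flat list of numbers, 7 for each row, row after row: the shift along the tool's x, y, z in units of 30 mm (1.0 is 30 mm), then the turn, a rotation vector about the tool's x, y, z in units of 8 degrees (1.0 is 8 degrees), then the finger opening in mm, from 0 to 85.4. A call has 1 to 5 rows; each row shifts and turns the commanded pose from where the row before left it, along the tool's axes as they then stand; what a row does not reach is not made up. A row lasts 1/8 s, in which the tool goes at most 62.5 mm and 10.7 degrees, less where a joint would pass 70% of its speed; a pose out of reach is approached as far as the arm can. A call is refused whole if a number of a shift passes 1 or a number of a turn 1, either way. A call with a gripper value outside its range is refused whole. The fingers move at their own pace and stop on an object; FORCE is the grip in N (left out, the last holds). Time passes only in rows, so rows that do not move let the fingers close. It gives the time, the measured TCP pose, the force, the opening and the grip force at its end, in the units of the state.
- env.get_obs(): the state, without advancing time (a new reading comes with each control period).
- env.snapshot(name): name is "side" or "top"; returns a dict with "image" (384x512x3 uint8, blue, green, red), "fx", "fy", "cx", "cy" (pixels), "rvec" (rotation vector, rad) and "tvec" (3), from world to camera coordinates, as OpenCV has them. Camera axes: x right, y down, z forward; pixel columns grow to the right and rows downward; lengths in m; the calibration is good to about 2 mm. A picture is of the moment at which its call begins. There is no depth.
- env.hand_in(): hands the job in; it is judged then, once.
The state is a dict: "time": time; "joint_positions": joint angles; "joint_velocities": joint speeds; "joint_efforts": joint torques, N m; "ee_pos": TCP position; "eef_rot": TCP orientation; "ft_force": force on the tool from outside, world axes, zero at the start; "torque": the same for the moment, N m; "finger_gap": finger opening in m; "grip_force": force on a finger pad.
Only numpy, scipy, OpenCV 4.12 (cv2) and the standard library are available. Lean on these libraries where they do the work, as an engineer would, in place of code of your own. Each camera call takes 0.05 s, during which the arm holds its last target. There are 200 camera calls.

## Task

Empty the tilt tray into its catch box: turn the black latch knob clockwise until it clicks over to the unlatched side, then lift the red handle until all three glass pieces have slid into the wooden catch box, and while holding the handle lower the tray gently until it lies fully down again, never letting it drop. Leave the knob unlatched, let go of everything, and do not disturb the dropper bottle, the mixing cup or the tape roll.

Things in the scene. Friction and masses are not known exactly. Their poses are not given: they have to be found in the camera images.
- station: Grey tilt-tray station fixed to the table; place and yaw vary. Origin on the table under the middle of the tray plinth. Its +y points to the red handle, -y to the wooden catch box, -x to the latch knob (robot's side). In its frame, mm: base plate x -145..77, y -287..115, 8 high; plinth x +-62, y -94..98, 58 high.
- tray_hinge (a point): Middle of the tray's hinge axis, which runs along the station's x, 62 mm above the table, at the catch-box end of the tray. Does not turn with the tray.
- tray (a joint): Tray tilt: 0 = down on the plinth, grows as the handle rises, stop at 0.98 rad. Aluminium tray 130 x 216 mm, floor 64 mm and walls 84 mm above the table, open at the hinge end over the catch box; 0.3 to 0.65 kg, no spring, weak damper: let go, it falls. Blocked while the latch bar covers the brass tongue on its side.
- handle (a point): Grasp point on the tray's free edge: middle of a stiff red blade 50 mm wide (along station x), 10 thick, free for 20 mm along the blade either way. Tray down: 223.6 mm from the hinge axis along station y, 42.8 above it; the blade runs up and outward (+y), 35 degrees from vertical. It turns with the tray (at tilt q it leans 35 deg minus q). Pinch it across the 10 mm, tool along the blade.
- latch (a joint): Angle of the black latch knob: about 0 = steel bar over the tray's tongue (latched), grows clockwise seen from above, 1.25 = clear (unlatched, end stop). Between 0.25 and 0.9 a sprung ball has to be forced over a bump (about 0.1 N m, apex at 0.62) and snaps over: a click.
- latch_grip (a point): Grip point on the knob's vertical axis, 122 mm above the table. The grip is an upright bar 42 mm long, 14 thick, from 90 to 140 mm above the table, its length along this point's x, which turns with the knob (station x when latched). Below it the steel latch bar reaches 42 mm from the axis along this point's +x, top 88.5 mm above the table. A detent housing 92 mm high stands 23 mm from the axis on the station's +y side.
- catch (a point): Centre of the inner floor of the wooden catch box, 11 mm above the table, axes as the station. Inside 160 mm along x, 166 along y; walls 60 mm above the table at the sides, 70 at the far end, 42 under the tray's lip.
- dot_green_mid (a point): Middle (half-way up) of the green fused-glass piece, a domed disc 28 mm across and 10 mm high, 20 g, lying flat on the tray at the start. It slides once the tray is tilted about 0.45 to 0.7 rad.
- dot_amber_mid (a point): Middle (half-way up) of the amber fused-glass piece, a domed disc 28 mm across and 10 mm high, 20 g, lying flat on the tray at the start. It slides once the tray is tilted about 0.45 to 0.7 rad.
- dot_blue_mid (a point): Middle (half-way up) of the blue fused-glass piece, a domed disc 28 mm across and 10 mm high, 20 g, lying flat on the tray at the start. It slides once the tray is tilted about 0.45 to 0.7 rad.
- dropper: Bystander: dropper bottle with a red cap, 27 mm across, 86 high, standing behind the station. Origin at its underside.
- cup: Bystander: small white mixing cup, blue inside, 49 mm across, 31 high, behind the station. Origin at its underside.
- tape: Bystander: roll of blue masking tape, 77 mm across, 24 high, lying beyond the handle end of the station. Origin at its underside.
Not all that is in view belongs to the job. Leave any pink or yellow look-alike of the part that bears dot_blue_mid alone.

How it is judged:
By the outcome, as a careful person would: the job done as asked, in the order asked, and still so for the second after the job is handed in, with the robot touching nothing.
It also fails if it takes over 48 s, if anything falls off the work surface, if the arm or the gripper's body presses on something with over 40 N, if the wrist force passes 120 N, or if a joint passes its speed limit or range.

## Working session

There is one attempt and no reset: what is moved stays moved. The work goes in short steps, Python scripts to look and compute and a shell command to move; the robot and the scene stay as the last step left them, time stands still between calls to the robot, and variables do not carry over. Pictures are saved under pics/ and viewed, at most 11 in all, crops included, and the job is handed in when it is done.

```bash
ls; mkdir -p pics; python3 - <<'E'
from rig import env
import cv2,json,numpy as np
print(env.get_obs())
for n in("side","top"):
    s=env.snapshot(n); cv2.imwrite(f"pics/{n}0.png",s["image"])
    d={k:np.array(v).tolist() for k,v in s.items() if k!="image"}; json.dump(d,open(n+".json","w")); print(d)
E
```

```text
pics
{'time': 0.0, 'joint_positions': array([-1.18962450e+00,  1.24508979e-01,  1.65165392e+00, -1.80753750e-05,
        1.36748665e+00, -8.25672317e-02]), 'joint_velocities': array([-0.00100543,  0.00141315, -0.00080181, -0.00024262, -0.00027817,
       -0.00143954]), 'joint_efforts': array([ 2.03036079e-04, -4.23615825e+01, -3.65447938e+01, -1.27805934e-04,
        6.97743802e-03, -1.05835571e-05]), 'ee_pos': array([ 0.29050715, -0.58079901,  0.23006237]), 'eef_rot': array([-3.05554049e+00, -7.21468682e-01,  5.07764000e-04]), 'ft_force': array([ 0.43406342, -0.80375681,  0.53538652]), 'torque': array([-0.06395169,  0.03851432,  0.06286952]), 'grip_force': 0.0, 'finger_gap': 0.08524274751741209}
{'fx': 497.886658883415, 'fy': 497.886658883415, 'cx': 251.47060916851393, 'cy': 191.8848846223346, 'rvec': [0.41535223185455655, -2.675048388644174, 1.2912063728449499], 'tvec': [0.6077051811818961, 0.1405105032901426, 0.9466629544926118]}
{'fx': 460.83782170256524, 'fy': 460.83782170256524, 'cx': 256.2925761844444, 'cy': 187.58788939134922, 'rvec': [2.1369860617826695, -2.157868850658272, 0.15056818549951373], 'tvec': [0.05847116109060189, 0.6173570258877575, 1.1533457755568777]}
```

View pics/side0.png

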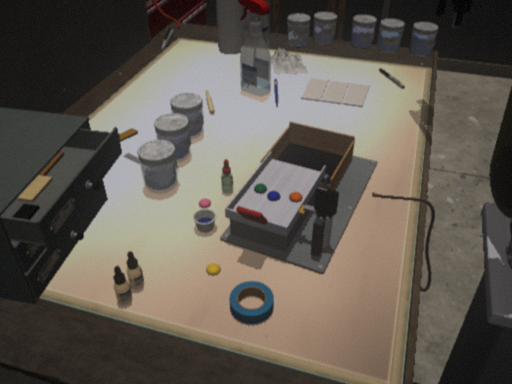

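View pics/top0.png

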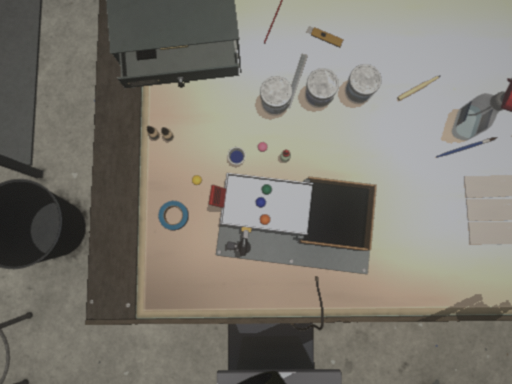

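The side view shows the station with its knob at about (325,200), the red handle at (250,214) and the tape at (251,301). In the top view the station runs nearly along world y: handle at (217,197), knob at (244,240), and plate corners at (217,255) and (368,272). I'll zoom in to get accurate pixels.

```bash
python3 - <<'E'
import cv2
a=cv2.imread("pics/top0.png")[165:285,205:385]; b=cv2.imread("pics/side0.png")[115:270,215:385]
a=cv2.resize(a,None,fx=4.4,fy=4.4,interpolation=3); b=cv2.resize(b,None,fx=3.8,fy=3.8,interpolation=3)
cv2.imwrite("pics/topc.png",a); cv2.imwrite("pics/sidec.png",b)
E
```

```text
(no output)
```

View pics/topc.png

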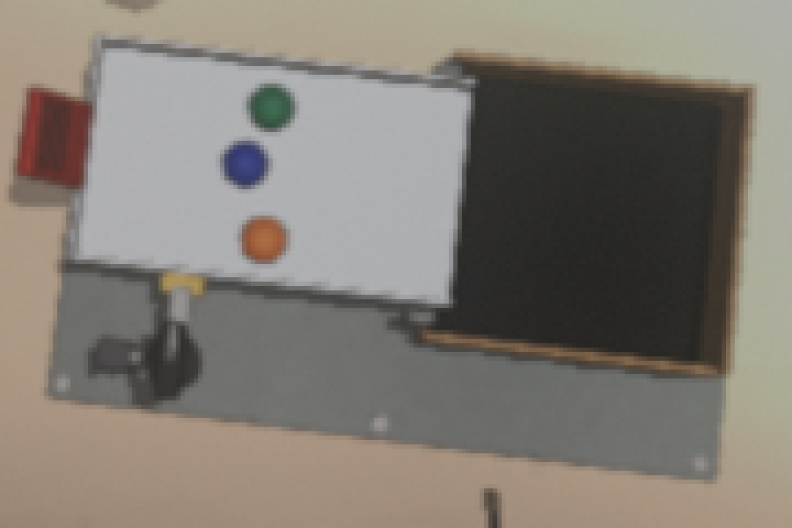

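View pics/sidec.png

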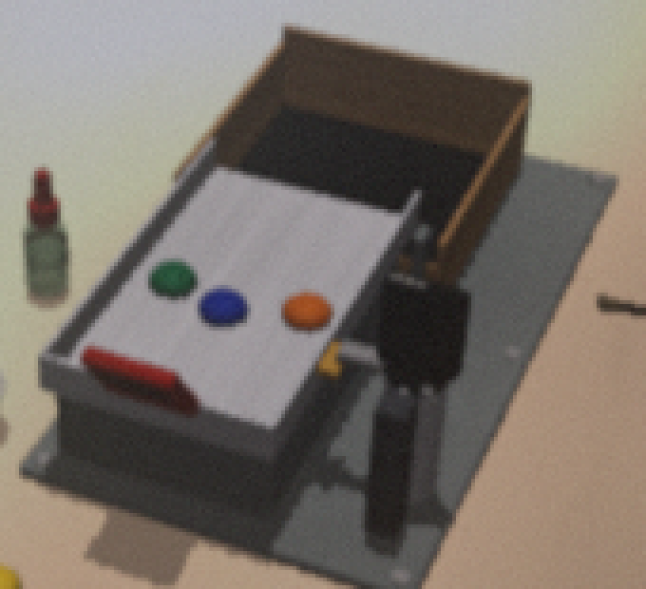

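The top crop has plate corners at (47,397) and (716,480), the knob at about (170,360) and the handle at (30..88, 88..187). The side crop has plate corners at (617,180), (20,472) and (415,588), and the knob grip centred at about (424,328). Next I'll fit the station pose.

```bash
cat > h.py <<'E'
import json,numpy as np,cv2
from scipy.optimize import least_squares
C={n:json.load(open(f"{n}.json")) for n in("top","side")}
def proj(n,P):
    c=C[n];K=np.array([[c["fx"],0,c["cx"]],[0,c["fy"],c["cy"]],[0,0,1]])
    return cv2.projectPoints(np.atleast_2d(P).astype(float),np.array(c["rvec"]),np.array(c["tvec"]),K,None)[0][:,0]
T=lambda u,v:("top",205+(u+.5)/4.4-.5,165+(v+.5)/4.4-.5)
S=lambda u,v:("side",215+(u+.5)/3.8-.5,115+(v+.5)/3.8-.5)
def tri(obs,z=None):
    f=lambda p:np.concatenate([proj(o[0],np.r_[p[:2],p[2] if z is None else z])[0]-o[1:] for o in obs])
    r=least_squares(f,[.5,0,.05]if z is None else [.5,0]); return r.x,r.fun
def st(p,P):
    x,y,a=p;P=np.array(P,float);c,s=np.cos(a),np.sin(a)
    return np.array([x+c*P[0]-s*P[1],y+s*P[0]+c*P[1],P[2]])
def inv(p,W):
    x,y,a=p;c,s=np.cos(a),np.sin(a);d=np.array(W)[:2]-[x,y]
    return np.r_[c*d[0]+s*d[1],-s*d[0]+c*d[1],np.array(W)[2:]]
E
python3 - <<'E'
from h import *
m=[((-.145,.115,.008),T(47,397)),((-.145,-.287,.008),T(716,480)),((-.145,-.287,.008),S(617,180)),((.077,.115,.008),S(20,472)),((-.145,.115,.008),S(418,588))]
r=least_squares(lambda p:np.concatenate([proj(o[0],st(p,P))[0]-o[1:] for P,o in m]),[.5,0,0])
p=r.x;print(p,np.round(r.fun,1)); np.save("st.npy",p)
for nm,o in dict(grip=[T(168,362),S(424,328)],handtop=[T(30,135),S(133,362)],green=[T(271,107),S(173,279)],amber=[T(264,240),S(307,311)],blue=[T(245,163),S(223,307)],tl=[T(100,40)],).items():
    z=None if len(o)>1 else .084
    x,f=tri(o,z); print(nm,x.round(4),f.round(1),inv(p,x).round(4))
for n,u in(("L1",T(100,40)),("L2",T(72,262)),("R1",T(473,85)),("R2",T(450,305))): print(n,inv(p,np.r_[tri([u],.084)[0],.084]).round(4))
print("knob z.14",inv(p,np.r_[tri([T(168,362)],.13)[0],.13]).round(4))
E
```

```text
[ 0.57262995  0.03054978 -0.12498761] [-0.4  1.1  0.6  0.2  0.  -2.3 -0.7 -1.4 -0.3  2.3]
grip [0.4641 0.0861 0.1136] [ 0.   0.2 -0.1 -0. ] [-0.1146  0.0416  0.1136]
handtop [0.589  0.1613 0.1211] [ 0.  0. -0. -0.] [-0.      0.1317  0.1211]
green [0.6106 0.0271 0.0662] [ 0.   0.2 -0.1 -0. ] [0.0381 0.0014 0.0662]
amber [0.5338 0.0322 0.0659] [ 0.   0.1 -0.1 -0. ] [-0.0387 -0.0032  0.0659]
blue [0.5779 0.0425 0.0661] [ 0.   0.3 -0.2 -0. ] [0.0037 0.0125 0.0661]
tl [0.6482 0.1251] [0. 0.] [0.0632 0.1032]
L1 [0.0632 0.1032 0.084 ]
L2 [-0.0646  0.1032  0.084 ]
R1 [ 0.0618 -0.1116  0.084 ]
R2 [-0.0641 -0.111   0.084 ]
knob z.14 [-0.1144  0.0412  0.13  ]
```

```bash
R=python3
python3 -m crank '[0.84,-0.96,0,0,0,0,85,0.84,-0.96,0,0,0,0,85,0.84,-0.96,0,0,0,0,85,0.84,-0.96,0,0,0,0,85,0.84,-0.96,0,0,0,0,85]' 60
python3 -m crank '[0.84,-0.96,0,0,0,0,85,0.84,-0.96,0,0,0,0,85,0.84,-0.96,0,0,0,0,85,0.84,-0.96,0,0,0,0,85,0.84,-0.96,0,0,0,0,85]'
python3 -m crank '[0.84,-0.96,0,0,0,0,85,0.84,-0.96,0,0,0,0,85,0.84,-0.96,0,0,0,0,85,0.84,-0.96,0,0,0,0,85,0.84,-0.96,0,0,0,0,85]'
python3 -m crank '[0.84,-0.96,0,0,0,0,85,0.84,-0.96,0,0,0,0,85,0.84,-0.96,0,0,0,0,85,0,0,0,0,0,0,85]'
```

```text
time: 0.72
ee_pos: [0.339, -0.3947, 0.2307]
eef_rot: [-3.057, -0.722, 0.0]
ft_force: [0.7, -0.4, -0.1]
finger_gap: 0.0847
grip_force: 0.0
time: 1.35
ee_pos: [0.3872, -0.2096, 0.2309]
eef_rot: [-3.057, -0.722, 0.001]
ft_force: [0.3, -0.9, -0.3]
finger_gap: 0.0847
grip_force: 0.0
time: 1.98
ee_pos: [0.4354, -0.0246, 0.2309]
eef_rot: [-3.057, -0.722, 0.0]
ft_force: [-0.3, -0.1, 0.5]
finger_gap: 0.0852
grip_force: 0.0
time: 2.48
ee_pos: [0.4644, 0.0869, 0.2308]
eef_rot: [-3.056, -0.728, 0.002]
ft_force: [-0.1, -0.1, -0.4]
finger_gap: 0.0852
grip_force: 0.0
```

Accurate. Now I'll turn -146° about tool z.

```bash
for i in 1 2 3; do python3 -m crank '[0,0,0,0,0,-1,85,0,0,0,0,0,-1,85,0,0,0,0,0,-1,85,0,0,0,0,0,-1,85,0,0,0,0,0,-1,85]' | grep -E "rot|pos"; done
python3 -m crank '[0,0,0,0,0,-1,85,0,0,0,0,0,-1,85,0,0,0,0,0,-1,85,0,0,0,0,0,-0.3,85]'
python3 - <<'E'
from h import *; from rig import env; from scipy.spatial.transform import Rotation as R
o=env.get_obs();p=np.load("st.npy");M=R.from_rotvec(o["eef_rot"]).as_matrix()
print(np.degrees(np.arctan2(M[1,0],M[0,0])),o["joint_positions"].round(2))
k=st(p,(-.1145,.0414,.122)); print(k, M.T@(k-o["ee_pos"])/.03)
for n in("side","top"):
    cv2.imwrite(f"pics/{n}1.png",env.snapshot(n)["image"])
a=cv2.imread("pics/top1.png")[165:315,155:335];b=cv2.imread("pics/side1.png")[95:270,235:415]
h=cv2.hconcat([cv2.resize(a,(400,333),interpolation=3),cv2.resize(b,(400,333),interpolation=3)]);cv2.imwrite("pics/p1.png",h)
E
```

```text
ee_pos: [0.4641, 0.0843, 0.2309]
eef_rot: [-2.623, -1.729, 0.001]
ee_pos: [0.4641, 0.0843, 0.2309]
eef_rot: [-1.873, -2.522, 0.001]
ee_pos: [0.4641, 0.0842, 0.2309]
eef_rot: [-0.898, -3.01, 0.001]
time: 4.85
ee_pos: [0.4641, 0.0842, 0.2309]
eef_rot: [-0.191, -3.135, 0.001]
ft_force: [-0.4, -0.2, 0.4]
finger_gap: 0.0856
grip_force: 0.0
173.02387417733908 [ 0.07 -0.28  2.03 -0.    1.39 -1.38]
[0.46418417 0.08590068 0.122     ] [2.64032424e-03 5.68833086e-02 3.63107423e+00]
```

View pics/p1.png

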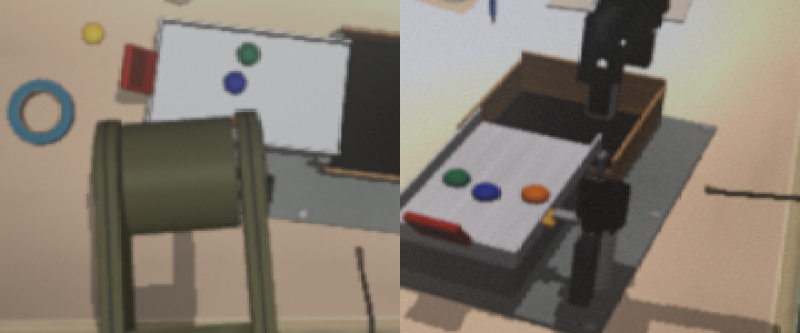

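The gripper sits straight over the knob (side crop, about (600,130) above (600,205)). I'll descend, check the force, then close.

```bash
python3 -m crank '[0,0.06,0.84,0,0,0,60,0,0,0.84,0,0,0,60,0,0,0.84,0,0,0,60,0,0,0.84,0,0,0,50,0,0,0.84,0,0,0,45]'
python3 -m crank '[0,0,0,0,0,0,30,0,0,0,0,0,0,10,0,0,0,0,0,0,8,0,0,0,0,0,0,8,0,0,0,0,0,0,8]' 60
```

```text
time: 5.58
ee_pos: [0.4645, 0.0864, 0.1044]
eef_rot: [-0.195, -3.135, 0.0]
ft_force: [-0.2, -0.4, -1.0]
finger_gap: 0.0451
grip_force: 0.0
time: 6.2
ee_pos: [0.4646, 0.0852, 0.106]
eef_rot: [-0.194, -3.135, 0.006]
ft_force: [-1.9, -8.2, -2.4]
finger_gap: 0.0131
grip_force: 58.8
```

```bash
python3 -m crank '[0,-0.03,0,0,0,0.8,8,0,0,0,0,0,0.8,8,0,0,0,0,0,0.8,8,0,0,0,0,0,0.8,8,0,0,0,0,0,0.8,8]'
python3 -c "
from rig import env;print(env.get_obs()['torque'])"
python3 -m crank '[0,0,0,0,0,0.8,8,0,0,0,0,0,0.8,8,0,0,0,0,0,0.8,8,0,0,0,0,0,0.8,8,0,0,0,0,0,0.8,8]'
python3 -c "
from rig import env;print(env.get_obs()['torque'])"
```

```text
time: 6.82
ee_pos: [0.4649, 0.0854, 0.1061]
eef_rot: [1.055, 2.958, -0.001]
ft_force: [0.6, -2.8, -5.2]
finger_gap: 0.0132
grip_force: 58.5
[-0.27231007 -0.12011062 -0.03113064]
time: 7.45
ee_pos: [0.4654, 0.0856, 0.106]
eef_rot: [1.828, 2.552, 0.001]
ft_force: [2.6, -1.8, -5.8]
finger_gap: 0.0127
grip_force: 58.3
[-0.19685218 -0.46289912  0.00797327]
```

```bash
python3 -m crank '[0,0,0,0,0,0.5,8,0,0,0,0,0,0.5,8,0,0,0,0,0,0,8]'
python3 -c "
from rig import env;print(env.get_obs()['torque'])"
python3 -m crank '[0,0,0,0,0,0.25,8,0,0,0,0,0,0,8]'
python3 - <<'E'
from h import *; from rig import env; from scipy.spatial.transform import Rotation as R
o=env.get_obs();M=R.from_rotvec(o["eef_rot"]).as_matrix();print(o["torque"],np.degrees(np.arctan2(M[1,0],M[0,0])))
E
```

```text
time: 7.82
ee_pos: [0.4655, 0.0856, 0.106]
eef_rot: [1.996, 2.422, 0.002]
ft_force: [2.9, -2.7, -5.4]
finger_gap: 0.0136
grip_force: 58.4
[-0.37970592 -0.66730897 -0.03756843]
time: 8.07
ee_pos: [0.4654, 0.0857, 0.1061]
eef_rot: [2.036, 2.389, 0.0]
ft_force: [2.3, -3.6, -2.8]
finger_gap: 0.0128
grip_force: 64.1
[-0.62813314 -0.58883179  1.03390088] 99.11700631203246
```

End stop reached (1 N·m, turned 74°). Release and rise, turn back, and work out the handle pose.

```bash
python3 -m crank '[0,0,0,0,0,-0.2,8,0,0,0,0,0,0,30,0,0,0,0,0,0,45,0,0,-0.3,0,0,0,45,0,0,-1,0,0,0,45]'
python3 -m crank '[0,0,-1,0,0,0,45,0,0,-1,0,0,0,45,0,0,-1,0,0,-1,45,0,0,-1,0,0,-1,45,0,0,0,0,0,-1,45]'
python3 -m crank '[0,0,0,0,0,-1,45,0,0,0,0,0,-1,45,0,0,0,0,0,-1,45,0,0,0,0,0,-1,45,0,0,0,0,0,-1,45]'
cat > g.py <<'E'
from h import *; from rig import env; from scipy.spatial.transform import Rotation as R
p=np.load("st.npy"); HY=-.110; L35=np.radians(35)
def goal(back,q=0,x=0):
    l=L35-q; zz=np.array([0,-np.sin(l),-np.cos(l)]); X=np.array([-1.,0,0]); B=np.c_[X,np.cross(zz,X),zz]
    g=np.array([x,HY+.2236*np.cos(q)-.0428*np.sin(q),.062+.2236*np.sin(q)+.0428*np.cos(q)])
    return st(p,g+zz*(.019-back)), R.from_euler("z",p[2]).as_matrix()@B
def to(back,q=0,x=0):
    o=env.get_obs();M=R.from_rotvec(o["eef_rot"]).as_matrix();t,B=goal(back,q,x)
    print("goal",t.round(4),"shift",(M.T@(t-o["ee_pos"])/.03).round(2),"turn",(np.degrees(R.from_matrix(M.T@B).as_rotvec())/8).round(2),o["ft_force"].round(1),o["joint_positions"].round(2))
E
python3 -c "
from g import *;to(.09)
cv2.imwrite('pics/s2.png',cv2.resize(env.snapshot('side')['image'][115:270,215:385],None,fx=3,fy=3,interpolation=3))"
```

```text
time: 8.7
ee_pos: [0.4631, 0.0862, 0.1434]
eef_rot: [-2.005, -2.414, 0.004]
ft_force: [-0.0, -0.5, -0.4]
finger_gap: 0.0446
grip_force: 0.0
time: 9.32
ee_pos: [0.4661, 0.0865, 0.2688]
eef_rot: [1.452, 2.78, 0.006]
ft_force: [0.5, -0.1, 0.8]
finger_gap: 0.0449
grip_force: 0.0
time: 9.95
ee_pos: [0.4646, 0.0863, 0.2651]
eef_rot: [0.415, 3.114, 0.001]
ft_force: [0.7, 0.0, -0.2]
finger_gap: 0.0448
grip_force: 0.0
goal [0.5919 0.1837 0.163 ] shift [-3.25  4.24  3.41] turn [ 4.37 -0.3  -0.97] [ 0.7  0.  -0.2] [ 0.07 -0.3   1.99  0.    1.45 -1.24]
```

View pics/s2.png

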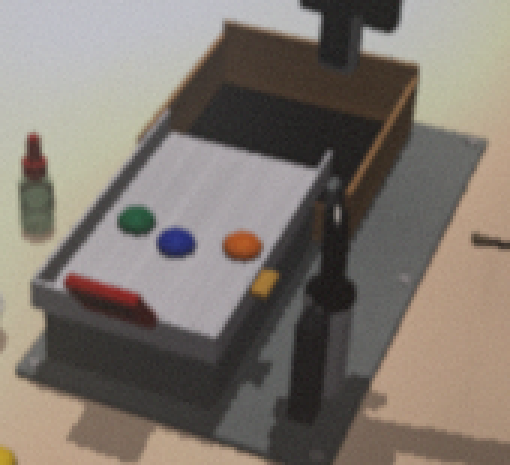

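The bar has swung clear and the brass tongue at (265,283) is free. On to the handle.

```bash
python3 -m crank '[-0.65,0.85,0,0,0,0,45,-0.65,0.85,0,0,0,0,45,-0.65,0.85,0,0,0,0,45,-0.65,0.85,0,0,0,0,45,-0.65,0.85,0,0,0,0,40]' |grep pos
python3 -m crank '[0,0,0,0.88,-0.06,-0.19,40,0,0,0,0.88,-0.06,-0.19,40,0,0,0,0.88,-0.06,-0.19,40,0,0,0,0.88,-0.06,-0.19,40,0,0,0,0.88,-0.06,-0.19,40]' | grep -E "pos|rot"
python3 -c "
from g import *;to(.09);to(.045)"
```

```text
ee_pos: [0.5933, 0.184, 0.2649]
ee_pos: [0.5927, 0.1835, 0.2653]
eef_rot: [-0.198, -2.949, 0.942]
goal [0.5919 0.1837 0.163 ] shift [0.03 1.98 2.78] turn [-0.05 -0.03 -0.06] [0.2 0.4 0.8] [ 0.43  0.25  1.54 -0.52  1.7  -0.98]
goal [0.5887 0.1581 0.1261] shift [0.03 1.99 4.28] turn [-0.05 -0.03 -0.06] [0.2 0.4 0.8] [ 0.43  0.25  1.54 -0.52  1.7  -0.98]
```

```bash
python3 -m crank '[0,0.66,0.95,0,0,0,40,0,0.66,0.95,0,0,0,40,0.03,0.66,0.9,0,0,-0.06,35,0,0,0,0,0,0,35]' |grep -E "pos|force"
python3 -c "
from g import *;to(0)
a=env.snapshot('side')['image'][115:270,215:385];b=env.snapshot('top')['image'][120:275,160:330]
cv2.imwrite('pics/s3.png',cv2.resize(cv2.hconcat([a,b]),None,fx=2.3,fy=2.3,interpolation=3))"
```

```text
ee_pos: [0.5897, 0.1827, 0.1584]
ft_force: [0.4, -0.2, -0.8]
grip_force: 0.0
goal [0.5854 0.1325 0.0892] shift [-0.09 -0.03  2.85] turn [-0.05 -0.07  0.03] [ 0.4 -0.2 -0.8] [ 0.43  0.33  1.63 -0.51  1.56 -0.91]
```

View pics/s3.png

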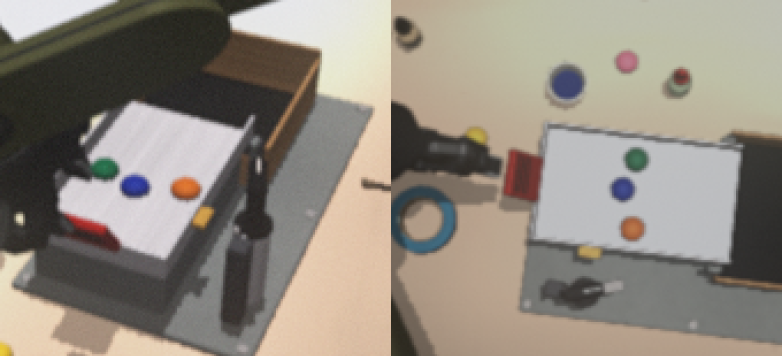

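The fingers point at the handle (top part: about (490,165) toward (522,177)), in line with the station yaw. Advance and grip.

```bash
python3 -m crank '[-0.09,-0.03,0.75,0,0,0,35,0,0,0.7,0,0,0,35,0,0,0.7,0,0,0,35,0,0,0.7,0,0,0,35,0,0,0,0,0,0,35]' |grep -E "pos|force"
python3 -m crank '[0,0,0,0,0,0,20,0,0,0,0,0,0,5,0,0,0,0,0,0,4,0,0,0,0,0,0,4,0,0,0,0,0,0,4]' 70
python3 -c "
from g import *;to(0)"
```

```text
ee_pos: [0.586, 0.1316, 0.0897]
ft_force: [-0.8, 0.5, 1.1]
grip_force: 0.0
time: 13.1
ee_pos: [0.5888, 0.1369, 0.0911]
eef_rot: [-0.183, -2.957, 0.922]
ft_force: [2.0, 6.1, -7.4]
finger_gap: 0.0092
grip_force: 68.1
goal [0.5854 0.1325 0.0892] shift [ 0.09 -0.1   0.14] turn [ 0.04 -0.01  0.01] [ 2.   6.1 -7.4] [ 0.37  0.35  1.72 -0.53  1.41 -0.9 ]
```

```bash
python3 -m crank '[-0.08,0.1,-0.12,0,0,0,4,0,-0.35,-0.36,-0.5,0,0,4,0,-0.35,-0.36,-0.5,0,0,4,0,-0.35,-0.36,-0.5,0,0,4]'
cat >> g.py <<'E'
from rig import env
def chk(n=None):
    o=env.get_obs();M=R.from_rotvec(o["eef_rot"]).as_matrix();Ms=R.from_euler("z",-p[2]).as_matrix()@M
    lean=np.arctan2(-Ms[1,2],-Ms[2,2]);w=inv(p,o["ee_pos"])
    print("tool q",round(np.degrees(L35-lean),1),"q from pos",round(np.degrees(np.arctan2(w[2]-.062,w[1]+.1065)-np.arctan2(.0286,.2137)),1),"r",np.hypot(w[2]-.062,w[1]+.1065).round(4),w.round(4),"Ftool",(M.T@o["ft_force"]).round(1),"T",(M.T@o["torque"]).round(1),o["finger_gap"].round(4))
E
python3 -c "
from g import *;chk()"
```

```text
time: 13.6
ee_pos: [0.5871, 0.1266, 0.1337]
eef_rot: [-0.191, -3.036, 0.621]
ft_force: [-2.3, -9.4, -14.7]
finger_gap: 0.0096
grip_force: 73.3Traceback (most recent call last):
  File "<string>", line 2, in <module>
    from g import *;chk()
                    ~~~^^
  File "g.py", line 14, in chk
    print("tool q",round(np.degrees(L35-lean),1),"q from pos",round(np.degrees(np.arctan2(w[2]-.062,w[1]+.1065)-np.arctan2(.0286,.2137)),1),"r",np.hypot(w[2]-.062,w[1]+.1065).round(4),w.round(4),"Ftool",(M.T@o["ft_force"]).round(1),"T",(M.T@o["torque"]).round(1),o["finger_gap"].round(4))
                                                                                                                                                                                                                                                                       ^^^^^^^^^^^^^^^^^^^^^
AttributeError: 'float' object has no attribute 'round'
```

```bash
sed -i 's/o\["finger_gap"\].round(4)/round(o["finger_gap"],4)/' g.py
python3 -c "
from g import *;chk()"
python3 -m crank '[0,-0.35,-0.36,-0.5,0,0,4,0,-0.35,-0.36,-0.5,0,0,4,0,-0.35,-0.36,-0.5,0,0,4]' >/dev/null
python3 -c "
from g import *;chk()"
```

```text
tool q 11.9 q from pos 11.8 r 0.2159 [0.0024 0.0971 0.1337] Ftool [ 0.9 -3.  17.4] T [-1.7 -0.2  0.4] 0.0096
tool q 23.8 q from pos 23.6 r 0.2154 [0.0022 0.0777 0.1735] Ftool [ 0.3 -5.2 21.5] T [-1.4 -0.5  0.4] 0.0093
```

```bash
python3 -m crank '[0,-0.35,-0.33,-0.5,0,0,4,0,-0.35,-0.33,-0.5,0,0,4,0,-0.35,-0.33,-0.5,0,0,4]' >/dev/null
python3 -c "
from g import *;chk()"
python3 -m crank '[0,-0.35,-0.34,-0.5,0,0,4,0,-0.35,-0.34,-0.5,0,0,4,0,-0.35,-0.34,-0.5,0,0,4]' >/dev/null
python3 -c "
from g import *;chk()"
```

```text
tool q 35.9 q from pos 35.0 r 0.2147 [0.0019 0.0515 0.2073] Ftool [ 3.5 -2.1 15.7] T [-1.2 -0.2  0.4] 0.0092
tool q 48.0 q from pos 46.6 r 0.2139 [0.0016 0.0184 0.2356] Ftool [ 6.8 -2.5 13.6] T [-1.   0.3  0.2] 0.0094
```

```bash
python3 -m crank '[0,-0.3,-0.28,-0.4,0,0,4,0,0,0,0,0,0,4,0,0,0,0,0,0,4,0,0,0,0,0,0,4]' >/dev/null
python3 -c "
from g import *;chk()
a=env.snapshot('side')['image'][85:270,195:385];b=env.snapshot('top')['image'][140:295,200:390]
cv2.imwrite('pics/s4.png',cv2.vconcat([cv2.resize(x,None,fx=2,fy=1.8,interpolation=3)[:300] if 0 else cv2.resize(x,(380,290),interpolation=3) for x in(a,b)]))"
```

```text
tool q 51.1 q from pos 49.8 r 0.2136 [0.0015 0.0086 0.2419] Ftool [ 7.9 -0.3 11.6] T [-1.3  0.4  0.2] 0.0089
```

View pics/s4.png

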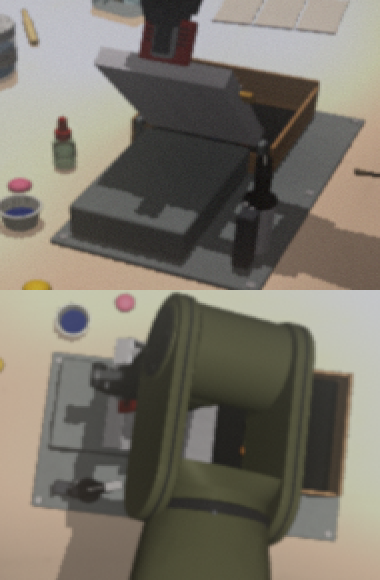

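The tray is at about 50°. Amber shows in the box at (240,452) in the top part, and the arm hides the rest. I'll wait briefly, then lower gently.

```bash
python3 -m crank '[0,0,0,0,0,0,4,0,0,0,0,0,0,4,0,0.32,0.37,0.5,0,0,4,0,0.32,0.37,0.5,0,0,4,0,0.32,0.37,0.5,0,0,4]' >/dev/null
python3 -c "
from g import *;chk()"
python3 -m crank '[0,0.32,0.37,0.5,0,0,4,0,0.32,0.37,0.5,0,0,4,0,0.32,0.37,0.5,0,0,4]' >/dev/null
python3 -c "
from g import *;chk()
cv2.imwrite('pics/t5.png',cv2.resize(env.snapshot('top')['image'][140:295,200:390],None,fx=3,fy=3,interpolation=3))"
```

```text
tool q 38.9 q from pos 38.0 r 0.2145 [0.0018 0.0436 0.2152] Ftool [ 4.6 -0.9 13.5] T [-1.6  0.2  0.2] 0.0091
tool q 26.9 q from pos 26.3 r 0.2152 [0.0021 0.0721 0.182 ] Ftool [ 1.8  0.5 13.5] T [-1.9  0.3  0.3] 0.0096
```

View pics/t5.png

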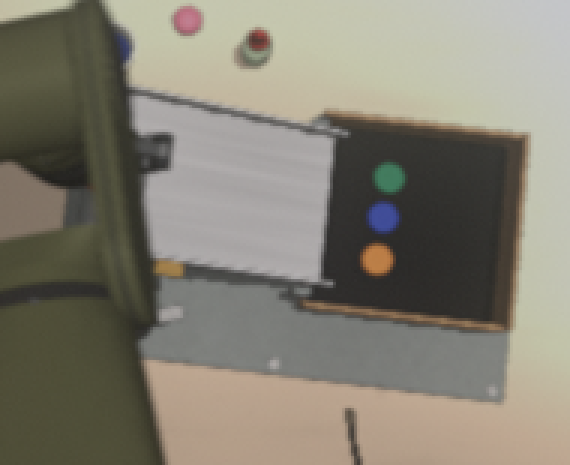

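All three pieces lie in the catch box: (388,178), (383,217) and (377,260). Continue lowering.

```bash
python3 -m crank '[0,0.32,0.37,0.5,0,0,4,0,0.32,0.37,0.5,0,0,4,0,0.32,0.37,0.5,0,0,4,0,0.32,0.37,0.5,0,0,4]' >/dev/null
python3 -c "
from g import *;chk()"
python3 -m crank '[0,0.19,0.22,0.3,0,0,4,0,0.16,0.19,0.25,0,0,4,0,0.13,0.15,0.2,0,0,4,0,0,0,0,0,0,4]' >/dev/null
python3 -c "
from g import *;chk()"
```

```text
tool q 11.0 q from pos 10.9 r 0.2158 [0.0024 0.0981 0.1307] Ftool [ 3.6  3.1 12. ] T [-2.6  0.7  0.2] 0.009
tool q 5.1 q from pos 5.2 r 0.216 [0.0025 0.1041 0.1098] Ftool [6.9 6.6 8.7] T [-3.2  1.4  0.3] 0.0091
```

```bash
python3 -m crank '[0,0.1,0.11,0.15,0,0,4,0,0.1,0.11,0.15,0,0,4,0,0.07,0.08,0.1,0,0,4,0,0,0,0,0,0,4]' >/dev/null
python3 -c "
from g import *;chk()"
python3 -m crank '[0,0.07,0.08,0.1,0,0,4,0,0.07,0.08,0.1,0,0,4,0,0,0,0,0,0,4]' >/dev/null
python3 -c "
from g import *;chk()"
```

```text
tool q 2.0 q from pos 2.1 r 0.216 [0.0025 0.1064 0.0984] Ftool [6.1 6.9 7.6] T [-3.3  1.4  0.3] 0.0088
tool q 0.4 q from pos 0.4 r 0.2161 [0.0026 0.1074 0.0922] Ftool [6.8 8.8 5.7] T [-3.3  1.6  0.3] 0.0089
```

```bash
python3 -m crank '[0,0.04,0.04,0.05,0,0,4,0,0,0,0,0,0,4]' >/dev/null
python3 -c "
from g import *;chk()"
python3 -m crank '[0,0.04,0.05,0.05,0,0,4,0,0,0,0,0,0,4]' >/dev/null
python3 -c "
from g import *;chk()"
```

```text
tool q 0.0 q from pos 0.0 r 0.2161 [0.0026 0.1076 0.0908] Ftool [7.7 9.1 6.4] T [-3.3  1.5  0.2] 0.0091
tool q -0.4 q from pos -0.4 r 0.2161 [0.0026 0.1079 0.0891] Ftool [8.3 7.1 5.5] T [-3.2  1.7  0.3] 0.0094
```

```bash
for i in 1 2 3; do python3 -m crank '[0,0.04,0.05,0.05,0,0,4,0,0,0,0,0,0,4]' >/dev/null
python3 -c "
from g import *;chk()"; done
```

```text
tool q -0.8 q from pos -0.9 r 0.2161 [0.0026 0.1081 0.0873] Ftool [7.3 9.4 3. ] T [-3.2  1.7  0.3] 0.0092
tool q -1.2 q from pos -1.4 r 0.2161 [0.0026 0.1083 0.0855] Ftool [7.5 9.  3.8] T [-3.1  1.8  0.3] 0.0092
tool q -1.6 q from pos -1.4 r 0.216 [0.0026 0.1083 0.0853] Ftool [11.7  3.  -0.5] T [-2.9  2.2  0.2] 0.0091
```

```bash
python3 -m crank '[0,0.04,0.05,0.05,0,0,4,0,0,0,0,0,0,4]' >/dev/null
python3 -c "
from g import *;chk()
cv2.imwrite('pics/s6.png',cv2.resize(env.snapshot('side')['image'][115:270,215:385],None,fx=3.5,fy=3.5,interpolation=3))"
```

```text
tool q -2.1 q from pos -1.4 r 0.216 [0.0027 0.1082 0.0853] Ftool [15.4 -2.5 -5.8] T [-2.4  2.7  0.1] 0.009
```

View pics/s6.png

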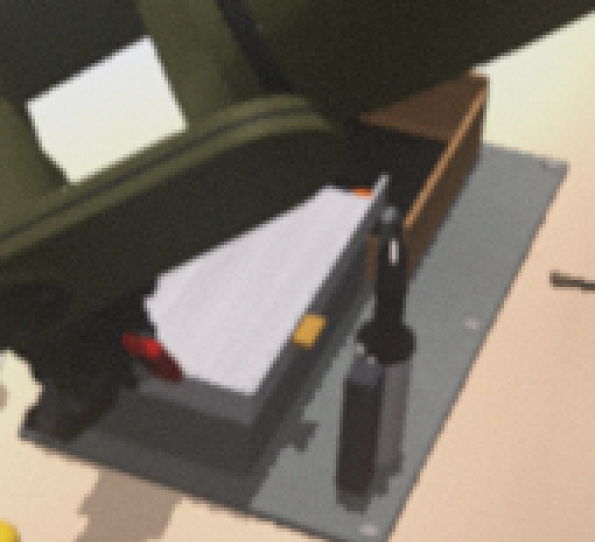

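The tray lies on the plinth: the brass tongue is back at (308,331), and position has stopped while force rises. I'll open and back out along the blade.

```bash
python3 -m crank '[0,0,0,0,0,0,15,0,0,0,0,0,0,35,0,0,0,0,0,0,35,0,0,-0.3,0,0,0,35,0,0,-0.7,0,0,0,35]' |grep -E "pos|force|gap"
python3 -m crank '[0,0,-1,0,0,0,35,0,0,-1,0,0,0,35,0,0,-1,0,0,0,35,0,0,-1,0,0,0,35,0,0,-1,0,0,0,35]'
python3 -m crank '[0,0,-0.5,0,0,0,35,0,0,0,0,0,0,35,0,0,0,0,0,0,35]' >/dev/null
python3 -c "
from g import *
a=env.snapshot('side')['image'][75:330,145:400];b=env.snapshot('top')['image'][120:290,140:395]
cv2.imwrite('pics/s7.png',cv2.hconcat([cv2.resize(a,(400,400),interpolation=3),cv2.copyMakeBorder(cv2.resize(b,(400,267),interpolation=3),0,133,0,0,0)]))"
```

```text
ee_pos: [0.5924, 0.1539, 0.1067]
ft_force: [0.1, 0.5, 0.3]
finger_gap: 0.0346
grip_force: 0.0
time: 21.05
ee_pos: [0.605, 0.2455, 0.2284]
eef_rot: [-0.181, -2.932, 0.986]
ft_force: [0.7, 0.0, 0.0]
finger_gap: 0.0352
grip_force: 0.0
```

View pics/s7.png

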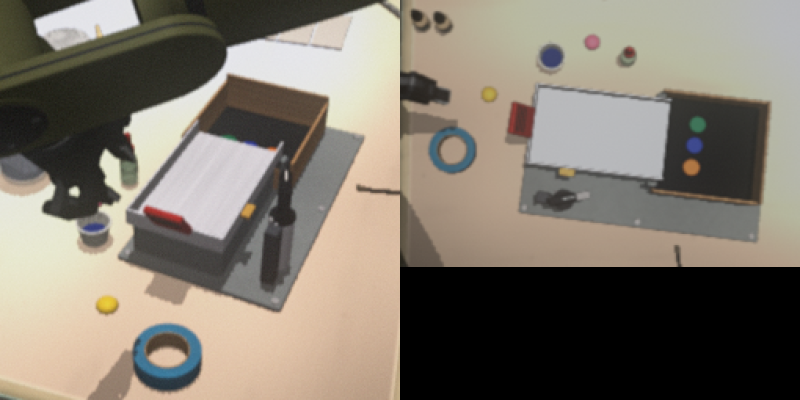

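The tray is down and empty, with the three pieces in the box at (697,125), (695,146) and (691,167). The knob bar is clear of the tongue, the bystanders are in place and the gripper is free.

```bash
python3 -c "
from rig import env;print(env.hand_in())"
```

```text
the job is handed in; nothing more can be done
None
```

The job is done and handed in at about 21 s of robot time: the knob is unlatched, all three glass pieces are in the catch box, the tray was lowered in the grip until it lay down, the gripper is clear, and the dropper bottle, cup and tape roll look undisturbed.

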